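Pin the bottle rest's sliding stop in its hidden locating hole

TASK

Lock the bottle rest's sliding stop with the loose steel pin. The pin lies flat: stand it in the slanted hole of the wooden block, let go and take it again by its upper end, so that you can hold it upright; then put it down through the hole in the sliding stop and, with its tip on the plate underneath, gently slide the stop along until the pin drops fully home into the hidden blind hole, and let go. Do not force the stop, and leave the bottle, the cap tin and the brush where they are.

Things in the scene. Friction and masses are not known exactly. Their poses are not given: they have to be found in the camera images.
- pin: Loose plain steel rod, 14 mm in diameter, 130 mm long, both ends alike and hemispherical (7 mm radius); about 150 g. Origin at its middle; its own x axis runs along the rod. At the start it lies level, its axis 29 mm above the table, in two wooden notches.
- pin_rest: Fixed dark wooden rest of the pin, 150 x 50 mm, base 8 mm thick; origin under its centre, x along the pin. Two cheeks (12 mm along x, 50 mm across y) centred at x = -48 and +48 mm rise to 28 mm, each with an 18 mm wide notch whose floor is 22 mm high; between the cheeks the pin is free, 14 mm above the base.
- slant_block: Fixed wooden board tilted 45 degrees on a 130 x 100 mm foot; origin at table height under the foot's centre; x (horizontal) is the way the slanted face looks. Board 70 (along the slope) x 90 (along y) x 50 mm thick, top edge 90 mm up, with one blind hole 17 mm in diameter, 42 mm deep, square to its face: its axis points out and up along (0.707, 0, 0.707) in this frame.
- slant_mouth (a point): Centre of the slanted hole's mouth, on the block's face, 65 mm above the table; axes as slant_block.
- slant_home (a point): Where the pin's middle lies when the pin is fully in the slanted hole: 23 mm out from the mouth along the hole's axis; 88 mm of the pin then stick out.
- bed: Fixed bed of the bottle rest, 370 mm long (x), 90 mm wide (y), end blocks 34 mm high; origin at table height under its centre; x is the way the stop slides. Between its rails lies a steel plate, its top 22 mm above the table, with one unmarked blind hole (17 mm in diameter, 14 mm deep) on the centre line, covered by the sliding stop.
- carriage (a joint): Travel of the sliding stop along the bed's +x, 0 to 0.100 m; it starts between 0 and 0.012 and slides with about 1 N of friction. Its hole stands over the plate's blind hole at a value that differs each time, between 0.030 and 0.070, to be found by touch.
- bore (a point): Centre of the upper mouth, 50 mm above the table, of the round through hole (16.5 mm in diameter) in the middle of the sliding stop; axes as bed. With its tip on the plate the pin's middle is 87 mm above the table; dropped home in the blind hole its tip is 8, its middle 73 and its upper end 138 mm above the table.
- bottle: Bystander: standing amber glass bottle, 68 mm in diameter, 220 mm tall, origin at its underside.
- cap_tin: Bystander: small open steel tin with brass caps, 76 mm in diameter, 50 mm tall, origin at its underside.
- brush: Bystander: flat hand brush, about 200 mm long, lying on the table; its own x axis points from handle to bristles.
- stop_top (a point): Middle of the upper edge, 100 mm above the table, of the upright wooden stop plate (12 mm thick, 80 mm wide) 74 mm towards +x from the hole. It stands on the sliding stop's aluminium slide, 160 mm long (x), 80 mm wide (y), underside 24 mm and top 50 mm above the table.
Not all that is in view belongs to the job. Of the things shaped like the pin, the steel one is meant. Several things look just like the slant_block: the one meant starts nearest to the robot's base.

How it is judged:
By the outcome, as a careful person would: the job done as asked, in the order asked, and still so for the second after the job is handed in, with the robot touching nothing.
It also fails if it takes over 72 s, if anything falls off the work surface, if the arm or the gripper's body presses on something with over 40 N, if the wrist force passes 120 N, or if a joint passes its speed limit or range.

ROBOT

A 6-joint arm with a two-finger parallel gripper is mounted at the origin on the work surface. World frame = base frame: x ahead of the robot, y to its left, z up, the work surface at z = 0. Lengths are in mm, angles in degrees, forces in N, time in s.
With the tool pointing down it reaches from about 275 to 725 mm from the base axis. Payload 5.6 kg.
Tool frame: the origin (TCP) lies midway between the tips of the shut fingers; the grasp point (between the pads) lies 19 mm behind it (bot.grasp_offset is the z of the grasp point in the tool frame, in mm); z points along the fingers, y is the direction in which the jaws open and shut (so a half turn about z gives the same grasp; the last joint's range is limited). The gripper opens to 85 mm and grips with 20 to 120 N. Pads are 22 mm wide; open, the fingers measure 114 mm over their backs; the gripper's body (76 mm by 85 mm) begins 54 mm behind the grasp point. The pads swing forward as they close: fully open they stand 13 mm farther back than shut.
Start: joints at [-47.636, 14.616, 6.199, 0, -81.583, -16.306], TCP at [241.623, -494.076, 231.283] pointing down, gripper open.
Joint ranges: [-168.99, 168.99], [-69.2, 112.95], [-62.41, 85.93], [-164.36, 98.24], [-168.68, -3.75], [-174.98, 174.98]. Speed limits (degrees/s): [147.25, 147.25, 180, 180, 180, 180].

INTERFACE

Orientations are given as [roll, pitch, yaw] about the fixed x, y, z axes, in that order (R = Rz(yaw) Ry(pitch) Rx(roll)).
In Python, from bench import bot gives the robot as it stands.
- The arm moves only by the tool drive_tool, never from a script. Its argument "motion" is a list of rows, each an object of numbers: "dx", "dy", "dz": the shift along the tool's x, y, z as a fraction of full scale; "ax", "ay", "az": the turn, a rotation vector about the tool's x, y, z as a fraction of full scale; "jaw": the opening, from -1 (shut) to 1 (fully open). A call has 1 to 5 rows; each row is the pose to reach, as a shift and turn from the pose measured when the call began, along the tool's axes at that moment; what a row does not reach only later rows make up. Full scale, the value 1, is 0.2 m for a shift and 45 degrees for a turn. A row lasts 1/8 s, in which the tool goes at most 62.5 mm and 10.7 degrees, less where a joint would pass 70% of its speed; a pose out of reach is approached as far as the arm can. A call with a number of a shift or a turn outside -1 to 1 is refused whole. A call with a gripper value outside its range is refused whole. The fingers move at their own pace and stop on an object; "force" is the grip in N (left out, the last holds). Time passes only in rows, so rows that repeat a pose let the fingers close. It gives the time, the measured TCP pose, the force and the opening at its end, in the units of the state.
- bot.read_state(): the state, without advancing time (a new reading comes with each control period).
- bot.grab_frame(name): name is "side" or "top"; returns the picture (400x640x3 uint8, red, green, blue); there is no depth.
- bot.camera_params(name): a dict with "fx", "fy", "cx", "cy" (pixels), "world_from_camera" (4x4, takes a point from camera to world coordinates). Camera axes: x right, y down, z forward; pixel columns grow to the right and rows downward; lengths in mm; the calibration is good to about 2 mm. A picture is of the moment at which its call begins. camera_params takes no time and is no camera call.
- bot.sign_off(): hands the job in, once; it reports no verdict.
Trained networks look in the newest picture that a camera, given by its name, has taken for a name from the list of things; names that differ only in an ending like _2 or _b are one class to them, and where a whole thing is asked for, a point or a joint stands for the part that bears it (a point fixed in the world has none). Each returns a list of dicts, best first, with "confidence" (0 to 1); they miss things now and then, are a little off and sometimes report something else, mostly with a low value. They report only what shows in the picture. A call takes as long as a camera call. They do not tell look-alikes from the thing itself.
- bot.regions_of(camera, thing): "mask" (400x640 bool, what is visible of it) and "extent" ([centre column, centre row, width, height] in pixels, round what is visible of it).
The state is a dict: "t": time; "joint_positions": joint angles; "joint_vel": joint speeds; "joint_torque": joint torques, N m; "ee_pos": TCP position; "ee_rot": TCP orientation; "wrist_force": force on the tool from outside, world axes, zero at the start; "ft_torque": the same for the moment, N m; "opening": opening from 0.0 (shut) to 1.0 (fully open).
Only numpy, scipy, OpenCV 4.12 (cv2) and the standard library are available. Lean on these libraries where they do the work, as an engineer would, in place of code of your own. Each camera call takes 0.05 s, during which the arm holds its last target.

## Working session

There is one attempt and no reset: what is moved stays moved. The work goes in short steps, Python scripts to look and compute and a tool call to move; the robot and the scene stay as the last step left them, time stands still between calls to the robot, and variables do not carry over. Pictures are saved under pics/ and viewed, and the job is handed in when it is done.

Besides the shell and the picture viewer there is one more tool, called after "Emit:" in YAML: its name, and indented under it one key for each argument. drive_tool: Moves the arm, as the interface text tells. Its arguments: {"type":"object","properties":{"motion":{"type":"array"},"force":{"type":"number"}},"required":["motion"]}

```bash
ls; mkdir -p pics; python3 - <<'E'
from bench import bot
import cv2
for n in("side","top"):
    f=bot.grab_frame(n); cv2.imwrite(f"pics/{n}0.png",f[:,:,::-1]); p=bot.camera_params(n); print(n,p)
print(bot.read_state(),bot.grasp_offset)
E
```

```text
pics
side {'fx': 406.5591711227578, 'fy': 406.5591711227578, 'cx': 331.77125309185607, 'cy': 197.1840041624394, 'world_from_camera': array([[-9.96738939e-01, -3.86347443e-02,  7.08438029e-02,
         4.44526789e+02],
       [-7.85978039e-02,  6.63623330e-01, -7.43926381e-01,
         1.05884081e+03],
       [-1.82721949e-02, -7.47068559e-01, -6.64495820e-01,
         8.99902844e+02],
       [ 0.00000000e+00,  0.00000000e+00,  0.00000000e+00,
         1.00000000e+00]])}
top {'fx': 408.72223498235405, 'fy': 408.72223498235405, 'cx': 317.529756158255, 'cy': 206.77867112699693, 'world_from_camera': array([[-1.08249440e-02, -9.86062696e-01,  1.66021628e-01,
         3.80162457e+02],
       [-9.99853973e-01,  1.28693674e-02,  1.12433531e-02,
         1.23269969e+02],
       [-1.32232444e-02, -1.65875676e-01, -9.86058013e-01,
         1.06045156e+03],
       [ 0.00000000e+00,  0.00000000e+00,  0.00000000e+00,
         1.00000000e+00]])}
{'t': 0.1, 'joint_positions': array([-4.76368470e+01,  1.46494859e+01,  6.13969132e+00, -2.21868045e-02,
       -8.15832341e+01, -1.63064098e+01]), 'joint_vel': array([ 0.0113351 , -0.12271609,  0.14940658,  0.14876926, -0.09364885,
       -0.05222132]), 'joint_torque': array([-2.85499693e-03, -3.87603807e+01,  2.38473684e+01,  5.37783220e+00,
       -3.76994998e-03,  5.42485012e-06]), 'ee_pos': array([ 241.44738105, -493.69331286,  230.50421424]), 'ee_rot': array([ 1.79904552e+02, -5.06034141e-03, -1.53946518e+02]), 'wrist_force': array([-0.27791284,  0.09302475,  0.17272817]), 'ft_torque': array([ 0.01277518, -0.05031874,  0.02689405]), 'opening': 0.9996545497861005} -18.700000000000003
```

View pics/side0.png

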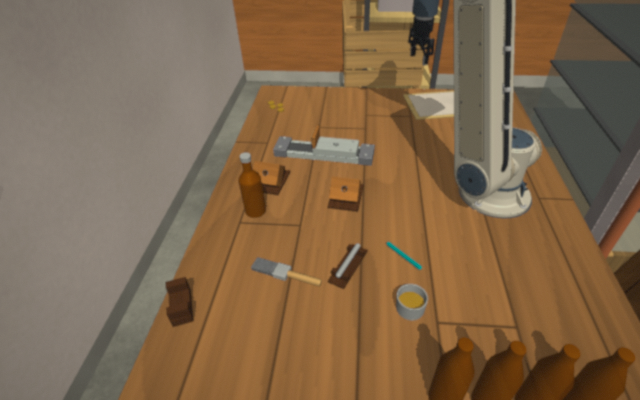

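View pics/top0.png

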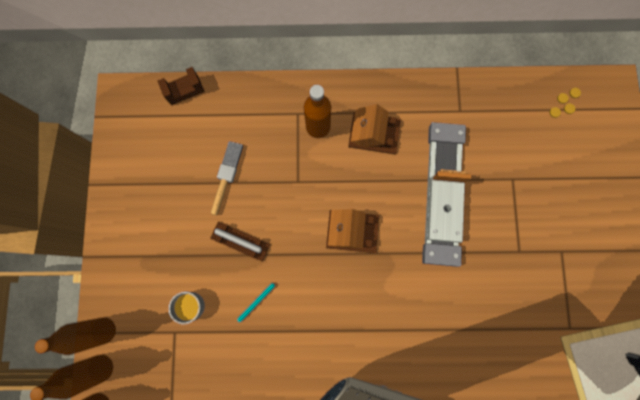

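Candidates in the top view. Pin: the steel rod at (240,240), or the teal rod at (257,302), which is rejected by colour. Rest: the occupied one at (240,240); the one at (182,86) is empty. Slant block: (352,230) is nearer the base, (373,128) is farther. I'll check these in a crop and with the networks.

```bash
python3 - <<'E'
from bench import bot
import cv2,numpy as np,pickle
fr={}
for n in("side","top"):
    f=bot.grab_frame(n); fr[n]=f
    for th in("pin","slant_block","bed","bore","stop_top","pin_rest"):
        for d in bot.regions_of(n,th):
            print(n,th,round(d["confidence"],2),np.round(d["extent"],1)); fr.setdefault((n,th),[]).append((d["confidence"],d["mask"]))
pickle.dump(fr,open("fr.pkl","wb"))
t=fr["top"][:,:,::-1]; s=fr["side"][:,:,::-1]
a=cv2.resize(t[205:275,200:390],None,fx=4,fy=4,interpolation=cv2.INTER_CUBIC)
b=cv2.resize(s[130:290,270:400],(390,480)); 
cv2.imwrite("pics/c1.png",a);
cv2.imwrite("pics/c2.png",cv2.resize(t[110:275,415:480],None,fx=3.5,fy=3.5,interpolation=cv2.INTER_CUBIC))
cv2.imwrite("pics/c3.png",cv2.resize(s[125:295,265:385],None,fx=3.5,fy=3.5,interpolation=cv2.INTER_CUBIC))
E
```

```text
side pin 0.63 [404.8 256.9  35.2  22.7]
side pin 0.5 [345.4 260.3  18.5  32. ]
side slant_block 0.84 [272.5 180.4  36.4  31.9]
side slant_block 0.74 [345.1 193.6  37.2  33.5]
side bed 0.81 [322.2 147.1  97.3  42.7]
side bore 0.61 [332.9 142.3  46.6  30. ]
side stop_top 0.61 [336.1 143.3  46.6  30.8]
side pin_rest 0.76 [347.5 265.8  37.6  43.1]
top pin 0.85 [253.2 302.   34.5  38.7]
top pin 0.84 [237.7 241.2  44.3  22.6]
top slant_block 0.91 [351.8 229.4  51.9  41.9]
top slant_block 0.84 [374.1 128.6  53.6  48.5]
top bed 0.62 [445.9 194.3  50.8 145.4]
top bore 0.97 [448.8 206.   46.5  67. ]
top stop_top 0.79 [447.9 206.6  43.4  80.1]
top pin_rest 0.81 [241.2 242.5  62.3  42. ]
```

View pics/c1.png

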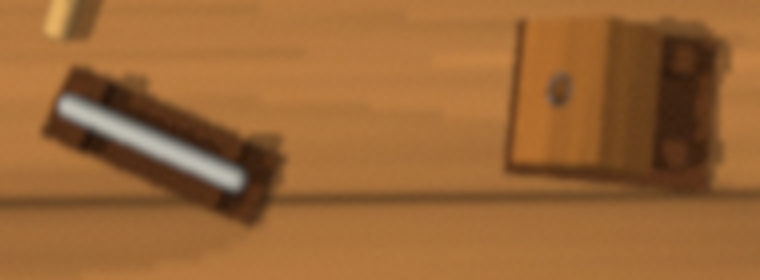

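View pics/c2.png

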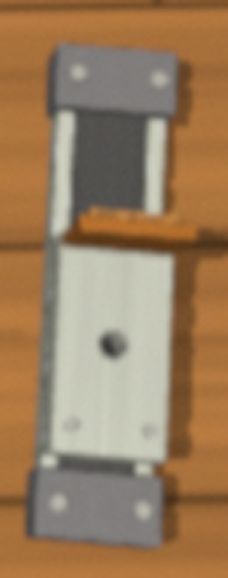

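View pics/c3.png

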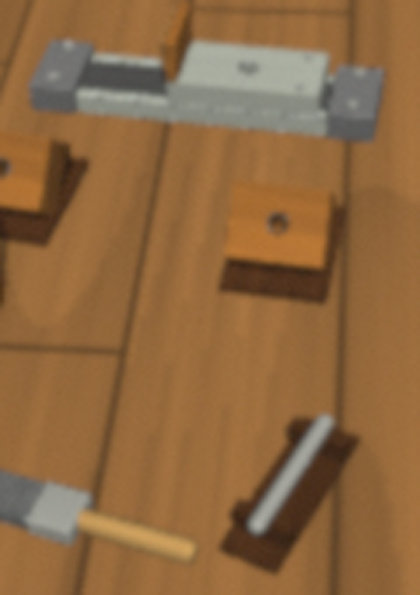

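```bash
cat > h.py <<'E'
from bench import bot
import numpy as np
from scipy.optimize import least_squares
from scipy.spatial.transform import Rotation as Rn
C={n:bot.camera_params(n) for n in("side","top")}
def proj(n,P):
    c=C[n];W=c["world_from_camera"];p=W[:3,:3].T@(np.asarray(P,float)-W[:3,3])
    return np.array([c["fx"]*p[0]/p[2]+c["cx"],c["fy"]*p[1]/p[2]+c["cy"]])
def ray(n,u,z):
    c=C[n];W=c["world_from_camera"];d=W[:3,:3]@np.array([(u[0]-c["cx"])/c["fx"],(u[1]-c["cy"])/c["fy"],1]);o=W[:3,3]
    return o+d*(z-o[2])/d[2]
def tri(obs,z=None):
    f=lambda x:np.concatenate([proj(n,x if z is None else [x[0],x[1],z])-u for n,u in obs.items()])
    r=least_squares(f,[400,100,40] if z is None else [400,100]);return r.x,r.fun
E
python3 - <<'E'
from h import *
import pickle,cv2
fr=pickle.load(open("fr.pkl","rb"))
def dark(n,u,r=6):
    g=cv2.cvtColor(fr[n],cv2.COLOR_RGB2GRAY).astype(float);x,y=map(round,u)
    p=g[y-r:y+r+1,x-r:x+r+1];w=np.clip(np.median(p)-15-p,0,None)
    Y,X=np.mgrid[y-r:y+r+1,x-r:x+r+1];return np.array([(w*X).sum(),(w*Y).sum()])/w.sum()
for nm,t,s,z in(("bore",(447.3,208.6),(336.1,144.4),50),("slant",(339.7,227.5),(344.4,188.7),65)):
    o={"top":dark("top",t,4),"side":dark("side",s,4)}
    print(nm,o);print(tri(o,z),tri(o),ray("top",t,z),ray("side",s,z))
for n,c in(("top",(237.7,241.2)),("side",(347,260.3))):
    for conf,m in fr[(n,"pin")]:
        ys,xs=np.nonzero(m);pts=np.c_[xs,ys].astype(float);mu=pts.mean(0);U=np.linalg.svd(pts-mu)[2][0] if len(pts)<5000 else 0
        q=(pts-mu)@U; e=[mu+U*q.min(),mu+U*q.max()]
        print(n,conf,mu,e,[ray(n,k,31).round(1) for k in [mu]+e])
o={"top":(215.5,231),"side":(338.4,275)};print(tri(o,30))
o={"top":(260,251),"side":(357.9,245.6)};print(tri(o,30))
for n,pts in(("top",[(329.5,210),(327,246),(352,210),(350,247)]),):
    print([ray(n,p,z).round(1) for p,z in zip(pts,(40,40,90,90))])
# bed end blocks top z=34
print([ray("top",p,34).round(1) for p in((431.5,124),(465.5,125.5),(425.5,262),(462,265))])
print([ray("top",p,22).round(1) for p in((432.5,252),(455,117))])
E
```

```text
bore {'top': array([446.00548847, 208.53347969]), 'side': array([335.39849624, 144.01879699])}
(array([ 542.69980668, -185.91753209]), array([ 0.06521106, -0.40895366,  0.58351794,  0.25707967])) (array([ 542.57909971, -185.50887624,   50.89778766]), array([ 0.01070354, -0.41764635,  0.60557467,  0.11769575])) [ 541.45881204 -188.89592188   50.        ] [ 542.20873675 -185.13663029   50.        ]
slant {'top': array([339.376, 228.352]), 'side': array([344.00859599, 187.64183381])}
(array([495.31510835,  80.72677327]), array([ 0.40540905, -0.72231396,  0.88553464,  0.90163919])) (array([494.96768068,  81.81727438,  69.03259723]), array([ 0.02755675, -0.76626286,  0.98075306,  0.1566118 ])) [495.63661767  80.91952992  65.        ] [496.83253711  81.57773876  65.        ]
top 0.85 [255.4751773 302.0035461] [array([273.84352276, 282.84993804]), array([237.61324009, 320.62909653])] [array([317.7, 290.4,  31. ]), array([363.6, 245.4,  31. ]), array([273.7, 333.6,  31. ])]
top 0.84 [236.73051948 239.28246753] [array([215.14526901, 229.67366707]), array([260.13337512, 249.70038556])] [array(
[... 309 characters left out ...]
4 260.72727273] [array([357.50798182, 244.67895535]), array([337.04967331, 276.03241212])] [array([475. , 344.2,  31. ]), array([448.3, 284. ,  31. ]), array([498.6, 397.5,  31. ])]
(array([494.96586014, 394.20755394]), array([ 0.25584855, -0.12363936,  0.11884843,  0.34123484]))
(array([444.64560851, 282.71726597]), array([-0.68256578, -0.75190453,  0.88697584, -0.97770525]))
[array([543.3, 104.7,  40. ]), array([452.6, 112.4,  40. ]), array([534.6,  51.6,  90. ]), array([446. ,  58.5,  90. ])]
[array([ 769.5, -166.8,   34. ]), array([ 764. , -255.3,   34. ]), array([ 410.5, -131.5,   34. ]), array([ 402.2, -221.1,   34. ])]
[array([ 435.7, -153.4,   22. ]), array([ 792.7, -233.6,   22. ])]
```

```bash
cat > ov.py <<'E'
from h import *
import pickle,cv2
fr=pickle.load(open("fr.pkl","rb"))
def draw(n,segs,box,k):
    x0,y0,x1,y1=box; im=cv2.resize(fr[n][y0:y1,x0:x1,::-1],None,fx=k,fy=k,interpolation=cv2.INTER_CUBIC)
    for a,b,c in segs:
        p,q=[tuple(int(v) for v in ((proj(n,w)+.5-[x0,y0])*k)) for w in(a,b)]
        cv2.line(im,p,q,c,1)
    return im
def board(m,yaw):
    c,s=np.cos(np.radians(yaw)),np.sin(np.radians(yaw));X=np.array([c,s,0]);Y=np.array([-s,c,0]);Z=np.array([0,0,1.])
    ax=(X+Z)/2**.5; up=(Z-X)/2**.5; m=np.array(m)
    F=[m+a*35*up+b*45*Y for a,b in((1,1),(1,-1),(-1,-1),(-1,1))];B=[f-50*ax for f in F]
    S=[(F[i],F[(i+1)%4],(0,255,0)) for i in range(4)]+[(F[i],B[i],(255,255,0)) for i in(0,1)]+[(B[0],B[1],(255,255,0))]
    S+=[(m,m+ax*88,(0,0,255)),(m-4*Y,m+4*Y,(255,0,0)),(m-4*up,m+4*up,(255,0,0))]
    return S
def bed(b,yaw,car=0):
    c,s=np.cos(np.radians(yaw)),np.sin(np.radians(yaw));X=np.array([c,s,0]);Y=np.array([-s,c,0]);b=np.array(b)
    P=[b+i*80*X+j*40*Y for i,j in((1,1),(1,-1),(-1,-1),(-1,1))]
    S=[(P[i],P[(i+1)%4],(0,255,0)) for i in range(4)]
    S+=[(b-5*X,b+5*X,(0,0,255)),(b-5*Y,b+5*Y,(0,0,255))]
    t=b+74*X+[0,0,50]; S+=[(t-40*Y,t+40*Y,(255,0,0))]
    return S
def pin(c,yaw):
    u=np.array([np.cos(np.radians(yaw)),np.sin(np.radians(yaw)),0]);v=np.array([-u[1],u[0],0]);c=np.array(c)
    return [(c-65*u+s*7*v,c+65*u+s*7*v,(0,255,0)) for s in(1,-1)]+[(c+s*65*u-7*v,c+s*65*u+7*v,(0,255,0)) for s in(1,-1)]
if __name__=="__main__":
    S=board([495.3,81,65],85.5)+bed([542.5,-186.5,50],-5.5)+pin([471.5,340,29],65.7)
    a=draw("top",S,(205,200,385,275),4);cv2.imwrite("pics/o1.png",a)
    a=draw("side",S,(270,125,380,290),3.5);b=draw("top",S,(410,115,485,275),3.6)
    cv2.imwrite("pics/o2.png",np.hstack([a[:576],b[:576]][:2]) if a.shape[0]>=576 and b.shape[0]>=576 else a)
E
python3 ov.py
```

```text
(no output)
```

View pics/o1.png

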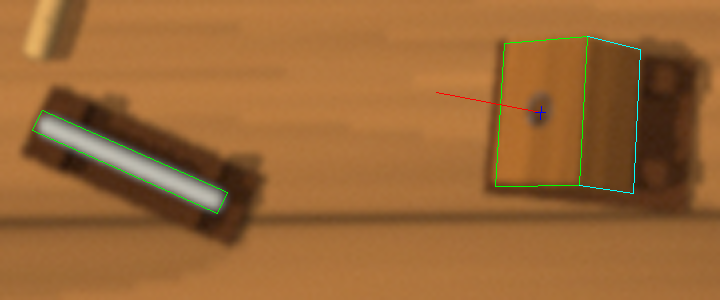

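View pics/o2.png

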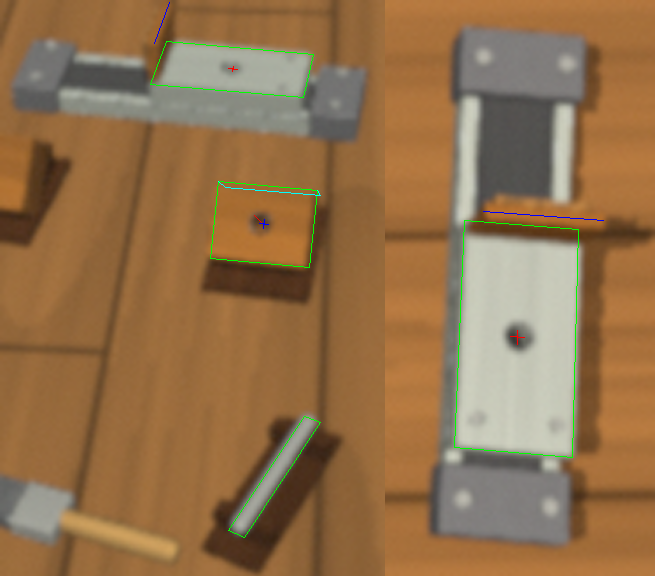

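```bash
cat >> h.py <<'E'
def go(pos,R,tcp=True):
    """print full-scale fractions from the measured pose to target TCP pos/R"""
    s=bot.read_state();R0=Rn.from_euler("xyz",s["ee_rot"],degrees=True)
    d=R0.inv().apply(np.asarray(pos,float)-s["ee_pos"])/200
    w=(R0.inv()*R).as_rotvec(degrees=True)/45
    print("t",round(s["t"],2),"pos",s["ee_pos"].round(1),"rot",s["ee_rot"].round(1),"j",s["joint_positions"].round(0),"F",s["wrist_force"].round(1),"op",round(s["opening"],3))
    print("d",d.round(3),"a",w.round(3),"rows %.1f"%max(np.linalg.norm(d)*200/62.5,np.linalg.norm(w)*45/10.7))
def down(yaw): return Rn.from_euler("xyz",[180,0,yaw],degrees=True)
BY=85.5
bx=np.array([np.cos(np.radians(BY)),np.sin(np.radians(BY)),0]);AX=(bx+[0,0,1])/2**.5
M=np.array([495.3,81,65.])
def fr_xz(x,z):
    y=np.cross(z,x);return Rn.from_matrix(np.c_[x,y,z])
GO=18.7
E
python3 -c "
from h import *
go([479.7,360,150],down(-114.3))"
```

```text
t 0.8 pos [ 241.6 -494.1  231.3] rot [-180.    -0.  -153.9] j [-48.  15.   6.   0. -82. -16.] F [ 0.3 -0.1 -0.6] op 0.999
d [-2.945  3.313  0.406] a [-0.    -0.    -0.881] rows 14.2
```

Emit:
drive_tool:
  motion:
    - {"dx": -0.74, "dy": 0.83, "jaw": 1}
    - {"dx": -0.74, "dy": 0.83}
    - {"dx": -0.74, "dy": 0.83}
    - {"dx": -0.74, "dy": 0.83}

```text
invalid input at $.motion[0]: expected keys dx, dy, dz, ax, ay, az, jaw
```

Emit:
drive_tool:
  motion:
    - {"dx": -0.74, "dy": 0.83}
    - {"dx": -0.74, "dy": 0.83}
    - {"dx": -0.74, "dy": 0.83}
    - {"dx": -0.74, "dy": 0.83}

```text
invalid input at $.motion[0]: expected keys dx, dy, dz, ax, ay, az, jaw
```

Emit:
drive_tool:
  motion:
    - {"dx": -0.74, "dy": 0.83}
    - {"dx": -0.74, "dy": 0.83}
    - {"dx": -0.74, "dy": 0.83}
    - {"dx": -0.74, "dy": 0.83}

```text
invalid input at $.motion[0]: expected keys dx, dy, dz, ax, ay, az, jaw
```

```bash
python3 -c "
from h import *
go([479.7,360,150],down(-114.3))"
```

```text
t 0.8 pos [ 241.6 -494.1  231.3] rot [-180.    -0.  -153.9] j [-48.  15.   6.   0. -82. -16.] F [ 0.3 -0.1 -0.6] op 0.999
d [-2.945  3.313  0.406] a [-0.    -0.    -0.881] rows 14.2
```

All keys are required in every row.

Emit:
drive_tool:
  motion:
    - {"dx": -0.74, "dy": 0.83, "dz": 0, "ax": 0, "ay": 0, "az": 0, "jaw": 1}
    - {"dx": -0.74, "dy": 0.83, "dz": 0, "ax": 0, "ay": 0, "az": 0, "jaw": 1}
    - {"dx": -0.74, "dy": 0.83, "dz": 0, "ax": 0, "ay": 0, "az": 0, "jaw": 1}
    - {"dx": -0.74, "dy": 0.83, "dz": 0, "ax": 0, "ay": 0, "az": 0, "jaw": 1}

```text
t: 1.3
ee_pos: [301.9, -277.8, 231.7]
ee_rot: [-180.0, 0.1, -153.8]
wrist_force: [-0.1, -0.6, 0.2]
opening: 0.996
```

Emit:
drive_tool:
  motion:
    - {"dx": -0.74, "dy": 0.83, "dz": 0, "ax": 0, "ay": 0, "az": 0, "jaw": 1}
    - {"dx": -0.74, "dy": 0.83, "dz": 0, "ax": 0, "ay": 0, "az": 0, "jaw": 1}
    - {"dx": -0.74, "dy": 0.83, "dz": 0, "ax": 0, "ay": 0, "az": 0, "jaw": 1}
    - {"dx": -0.74, "dy": 0.83, "dz": 0, "ax": 0, "ay": 0, "az": 0, "jaw": 1}

```text
t: 1.8
ee_pos: [361.8, -61.2, 232.1]
ee_rot: [-180.0, 0.1, -153.7]
wrist_force: [-0.0, -0.3, 0.4]
opening: 1.002
```

Emit:
drive_tool:
  motion:
    - {"dx": -0.74, "dy": 0.83, "dz": 0, "ax": 0, "ay": 0, "az": 0, "jaw": 1}
    - {"dx": -0.74, "dy": 0.83, "dz": 0, "ax": 0, "ay": 0, "az": 0, "jaw": 1}
    - {"dx": -0.74, "dy": 0.83, "dz": 0, "ax": 0, "ay": 0, "az": 0, "jaw": 1}
    - {"dx": -0.74, "dy": 0.83, "dz": 0, "ax": 0, "ay": 0, "az": 0, "jaw": 1}

```text
t: 2.3
ee_pos: [421.2, 155.8, 232.2]
ee_rot: [-180.0, 0.1, -153.6]
wrist_force: [0.7, -0.3, 0.2]
opening: 1.002
```

```bash
python3 -c "
from h import *
go([479.7,360,150],down(-114.3))"
```

```text
t 2.3 pos [421.2 155.8 232.2] rot [-1.800e+02  1.000e-01 -1.536e+02] j [  40.    3.   -8.    0.  -79. -104.] F [ 0.7 -0.3  0.2] op 1.002
d [-0.715  0.785  0.412] a [-0.002  0.003 -0.873] rows 3.7
```

Emit:
drive_tool:
  motion:
    - {"dx": -0.715, "dy": 0.785, "dz": 0.41, "ax": 0, "ay": 0, "az": -0.873, "jaw": 1}
    - {"dx": -0.715, "dy": 0.785, "dz": 0.41, "ax": 0, "ay": 0, "az": -0.873, "jaw": 1}
    - {"dx": -0.715, "dy": 0.785, "dz": 0.41, "ax": 0, "ay": 0, "az": -0.873, "jaw": 1}
    - {"dx": -0.715, "dy": 0.785, "dz": 0.41, "ax": 0, "ay": 0, "az": -0.873, "jaw": 1}
    - {"dx": -0.715, "dy": 0.785, "dz": 0.41, "ax": 0, "ay": 0, "az": -0.873, "jaw": 1}

```text
t: 2.92
ee_pos: [479.1, 361.7, 147.6]
ee_rot: [-180.0, -0.1, -114.2]
wrist_force: [-1.6, -1.2, 0.1]
opening: 1.002
```

```bash
python3 - <<'E'
from h import *
import cv2
f=bot.grab_frame("side");cv2.imwrite("pics/s1.png",cv2.resize(f[160:330,260:430,::-1],None,fx=3.4,fy=3.4))
f=bot.grab_frame("top");cv2.imwrite("pics/t1.png",cv2.resize(f[180:300,180:330,::-1],None,fx=4,fy=4))
go([479.7,360,14],down(-114.3))
E
```

```text
t 3.02 pos [479.6 360.  150.2] rot [-179.9    0.  -114.3] j [ 52.  22.   5.   0. -73. -76.] F [ 0.3 -1.5  0.5] op 0.998
d [0.    0.001 0.681] a [-0.003  0.001 -0.001] rows 2.2
```

View pics/s1.png

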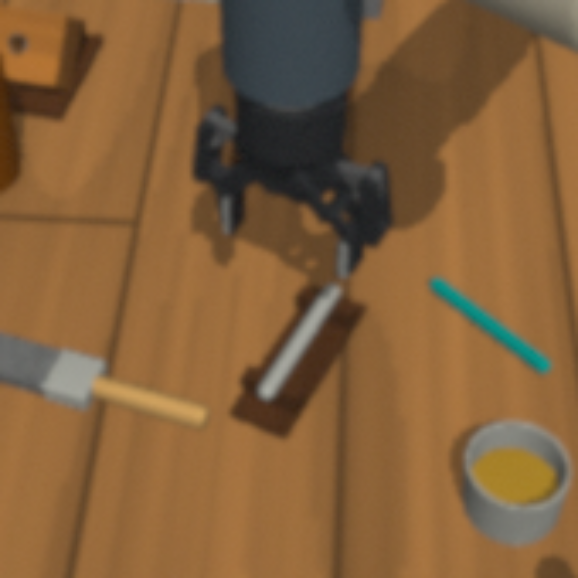

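View pics/t1.png

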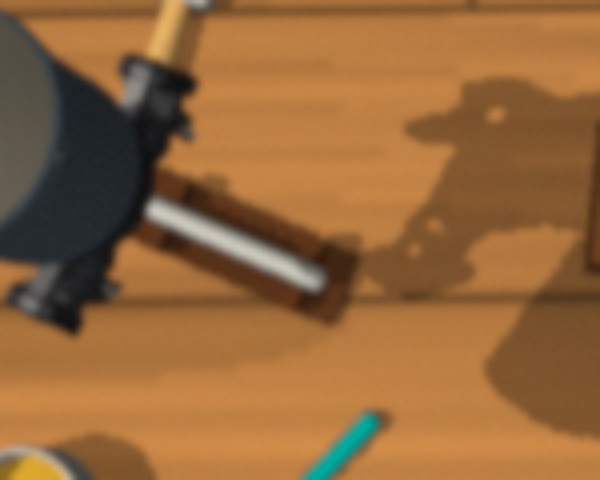

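Emit:
drive_tool:
  motion:
    - {"dx": 0, "dy": 0, "dz": 0.3, "ax": 0, "ay": 0, "az": 0, "jaw": 0}
    - {"dx": 0, "dy": 0, "dz": 0.55, "ax": 0, "ay": 0, "az": 0, "jaw": 0}
    - {"dx": 0, "dy": 0, "dz": 0.68, "ax": 0, "ay": 0, "az": 0, "jaw": 0}
    - {"dx": 0, "dy": 0, "dz": 0.68, "ax": 0, "ay": 0, "az": 0, "jaw": 0}
  force: 60

```text
t: 3.52
ee_pos: [479.3, 358.1, 13.5]
ee_rot: [-179.9, -0.1, -114.4]
wrist_force: [0.6, 0.2, 0.3]
opening: 0.499
```

Emit:
drive_tool:
  motion:
    - {"dx": 0, "dy": 0, "dz": 0, "ax": 0, "ay": 0, "az": 0, "jaw": -1}
    - {"dx": 0, "dy": 0, "dz": 0, "ax": 0, "ay": 0, "az": 0, "jaw": -1}
    - {"dx": 0, "dy": 0, "dz": 0, "ax": 0, "ay": 0, "az": 0, "jaw": -1}
    - {"dx": 0, "dy": 0, "dz": 0, "ax": 0, "ay": 0, "az": 0, "jaw": -1}
    - {"dx": 0, "dy": 0, "dz": 0, "ax": 0, "ay": 0, "az": 0, "jaw": -1}

```text
t: 4.15
ee_pos: [480.4, 358.8, 15.8]
ee_rot: [-179.8, 0.0, -114.4]
wrist_force: [-0.4, -1.2, 6.6]
opening: 0.137
```

Emit:
drive_tool:
  motion:
    - {"dx": 0, "dy": 0, "dz": -0.3, "ax": 0, "ay": 0, "az": 0, "jaw": -1}
    - {"dx": 0, "dy": 0, "dz": -0.6, "ax": 0, "ay": 0, "az": 0, "jaw": -1}
    - {"dx": 0, "dy": 0, "dz": -0.8, "ax": 0, "ay": 0, "az": 0, "jaw": -1}

```text
t: 4.53
ee_pos: [480.4, 359.4, 179.8]
ee_rot: [-179.7, 0.3, -114.4]
wrist_force: [0.5, 1.3, -1.6]
opening: 0.139
```

```bash
cat >> h.py <<'E'
ZT=(bx-np.array([0,0,1]))/2**.5
def ins(s,L=85.3,h=13.2,M=M): return M+(s+L)*AX+h*ZT
RI=fr_xz(-AX,ZT)
E
python3 - <<'E'
from h import *
import cv2
f=bot.grab_frame("side");cv2.imwrite("pics/s2.png",cv2.resize(f[130:300,260:430,::-1],None,fx=3.4,fy=3.4))
print(ins(40),ins(-42),RI.as_euler("xyz",degrees=True))
go(ins(40)+[0,0,60],RI)
E
```

```text
[502.98383577 178.63239046 144.26667017] [498.43456116 120.82837589  86.28391411] [-180.    45.   -94.5]
t 4.58 pos [482.4 360.6 185.3] rot [-179.5    0.7 -114.4] j [ 52.  21.   8.   0. -76. -76.] F [2.  0.6 5. ] op 0.142
d [ 0.785 -0.47  -0.1  ] a [-0.187 -0.976 -0.413] rows 4.5
```

View pics/s2.png

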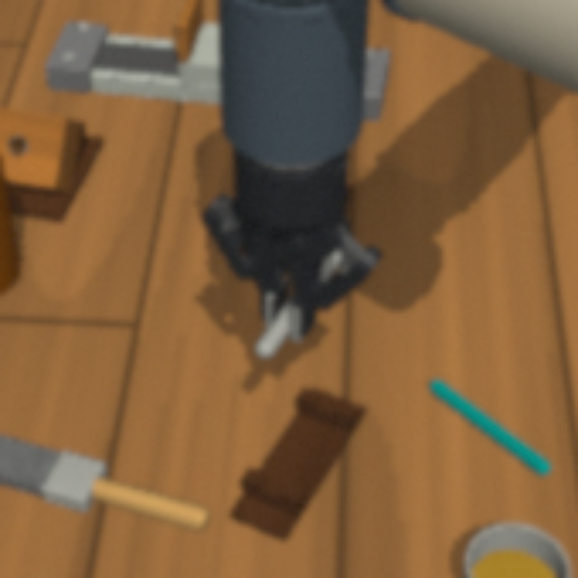

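Pin is held: it shows at about (280,330) in the crop and the rest is empty. Next I turn it and carry it above the slanted hole.

Emit:
drive_tool:
  motion:
    - {"dx": 0.2, "dy": -0.12, "dz": -0.15, "ax": -0.04, "ay": -0.23, "az": -0.1, "jaw": -1}
    - {"dx": 0.4, "dy": -0.24, "dz": -0.15, "ax": -0.09, "ay": -0.46, "az": -0.2, "jaw": -1}
    - {"dx": 0.6, "dy": -0.36, "dz": -0.12, "ax": -0.14, "ay": -0.7, "az": -0.3, "jaw": -1}
    - {"dx": 0.785, "dy": -0.47, "dz": -0.1, "ax": -0.187, "ay": -0.93, "az": -0.39, "jaw": -1}
    - {"dx": 0.785, "dy": -0.47, "dz": -0.1, "ax": -0.187, "ay": -0.976, "az": -0.413, "jaw": -1}

```text
t: 5.2
ee_pos: [502.8, 177.9, 204.9]
ee_rot: [179.2, 42.3, -96.1]
wrist_force: [-0.1, 0.5, -3.3]
opening: 0.137
```

```bash
python3 - <<'E'
from h import *
go(ins(20),RI)
E
```

```text
t 5.2 pos [502.8 177.9 204.9] rot [179.2  42.3 -96.1] j [  6.  11.  -0. -43. -74.  -1.] F [-0.1  0.5 -3.3] op 0.137
d [ 0.301 -0.006  0.232] a [-0.006 -0.061 -0.025] rows 1.2
```

Emit:
drive_tool:
  motion:
    - {"dx": 0.15, "dy": -0.006, "dz": 0.232, "ax": -0.006, "ay": -0.061, "az": -0.025, "jaw": -1}
    - {"dx": 0.301, "dy": -0.006, "dz": 0.232, "ax": -0.006, "ay": -0.061, "az": -0.025, "jaw": -1}
    - {"dx": 0.301, "dy": -0.006, "dz": 0.232, "ax": -0.006, "ay": -0.061, "az": -0.025, "jaw": -1}
    - {"dx": 0.301, "dy": -0.006, "dz": 0.232, "ax": -0.006, "ay": -0.061, "az": -0.025, "jaw": -1}

```text
t: 5.7
ee_pos: [502.5, 164.9, 131.0]
ee_rot: [-179.9, 45.0, -94.4]
wrist_force: [1.8, 0.1, -0.0]
opening: 0.14
```

```bash
python3 - <<'E'
from h import *
import cv2
S=[(M+20*AX,M+150*AX,(0,255,0))]
import pickle
f={n:bot.grab_frame(n) for n in("side","top")};pickle.dump(f,open("fr.pkl","wb"))
import ov
ov.fr=f
cv2.imwrite("pics/s3.png",ov.draw("side",S+ov.board(M,BY),(290,130,410,270),4.2))
cv2.imwrite("pics/s3n.png",np.hstack([cv2.resize(f["side"][130:270,310:390,::-1],None,fx=4.2,fy=4.2,interpolation=cv2.INTER_CUBIC),cv2.resize(f["top"][170:310,280:380,::-1],None,fx=4.2,fy=4.2)]))
go(ins(0),RI)
E
```

```text
t 5.8 pos [502.5 165.3 131.5] rot [-179.8   45.   -94.3] j [  1.  17.  -5. -48. -70.  12.] F [-0.2  0.4 -1.6] op 0.138
d [0.107 0.003 0.002] a [-0.002  0.001  0.003] rows 0.3
```

View pics/s3.png

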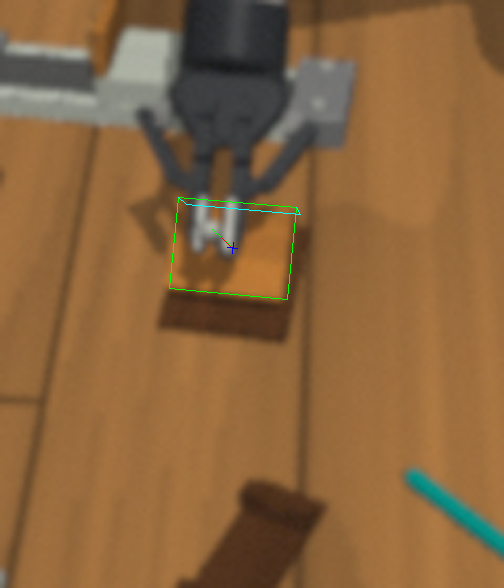

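View pics/s3n.png

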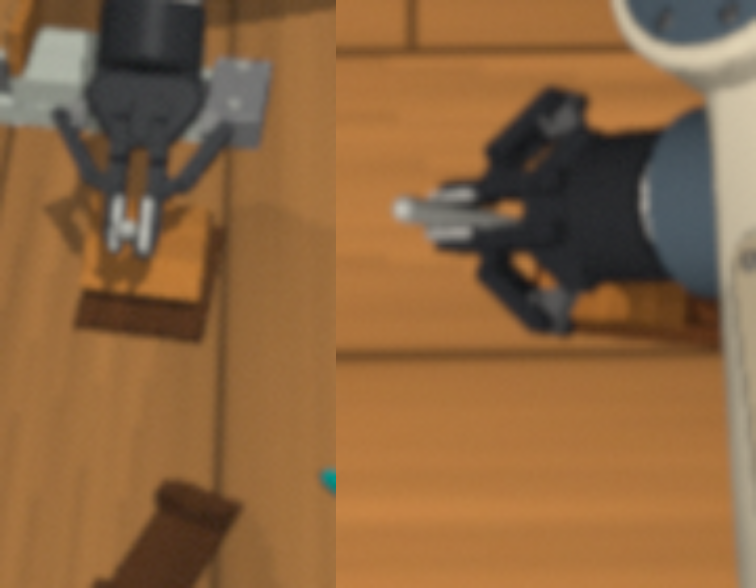

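Emit:
drive_tool:
  motion:
    - {"dx": 0.06, "dy": 0.002, "dz": 0.002, "ax": 0, "ay": 0, "az": 0.003, "jaw": -1}
    - {"dx": 0.11, "dy": 0.003, "dz": 0.002, "ax": 0, "ay": 0, "az": 0.003, "jaw": -1}
    - {"dx": 0.14, "dy": 0.003, "dz": 0.002, "ax": 0, "ay": 0, "az": 0.003, "jaw": -1}
    - {"dx": 0.14, "dy": 0.003, "dz": 0.002, "ax": 0, "ay": 0, "az": 0.003, "jaw": -1}

```text
t: 6.3
ee_pos: [500.4, 145.4, 110.8]
ee_rot: [180.0, 45.0, -94.6]
wrist_force: [0.4, 1.3, 0.1]
opening: 0.135
```

```bash
python3 - <<'E'
from h import *
print("proj end",proj("top",M+143*AX))
go(ins(-42),RI)
E
```

```text
proj end [295.78801777 219.3378672 ]
t 6.3 pos [500.4 145.4 110.8] rot [180.   45.  -94.6] j [ -1.  19.  -6. -49. -70.  16.] F [0.4 1.3 0.1] op 0.135
d [ 0.174 -0.    -0.001] a [-0.002  0.    -0.002] rows 0.6
```

Emit:
drive_tool:
  motion:
    - {"dx": 0.04, "dy": 0, "dz": 0, "ax": 0, "ay": 0, "az": 0, "jaw": -1}
    - {"dx": 0.08, "dy": 0, "dz": 0, "ax": 0, "ay": 0, "az": 0, "jaw": -1}
    - {"dx": 0.12, "dy": 0, "dz": 0, "ax": 0, "ay": 0, "az": 0, "jaw": -1}
    - {"dx": 0.12, "dy": 0, "dz": 0, "ax": 0, "ay": 0, "az": 0, "jaw": -1}

```text
t: 6.8
ee_pos: [499.0, 127.9, 93.2]
ee_rot: [179.9, 45.0, -94.7]
wrist_force: [0.6, 0.6, -1.0]
opening: 0.138
```

Emit:
drive_tool:
  motion:
    - {"dx": 0.02, "dy": 0, "dz": 0, "ax": 0, "ay": 0, "az": 0, "jaw": -1}
    - {"dx": 0.035, "dy": 0, "dz": 0, "ax": 0, "ay": 0, "az": 0, "jaw": -1}
    - {"dx": 0.045, "dy": 0, "dz": 0, "ax": 0, "ay": 0, "az": 0, "jaw": -1}
    - {"dx": 0.045, "dy": 0, "dz": 0, "ax": 0, "ay": 0, "az": 0, "jaw": -1}

```text
t: 7.3
ee_pos: [498.7, 122.5, 87.6]
ee_rot: [180.0, 45.1, -94.7]
wrist_force: [0.2, 4.5, 3.9]
opening: 0.138
```

```bash
python3 - <<'E'
from h import *
go(ins(-42),RI)
E
```

```text
t 7.3 pos [498.7 122.5  87.6] rot [180.   45.1 -94.7] j [ -4.  21.  -7. -49. -70.  20.] F [0.2 4.5 3.9] op 0.138
d [ 0.01   0.001 -0.001] a [-0.002  0.002 -0.003] rows 0.0
```

Emit:
drive_tool:
  motion:
    - {"dx": 0, "dy": 0, "dz": 0, "ax": 0, "ay": 0, "az": 0, "jaw": 0}
    - {"dx": 0, "dy": 0, "dz": 0, "ax": 0, "ay": 0, "az": 0, "jaw": 0}
    - {"dx": 0, "dy": 0, "dz": 0, "ax": 0, "ay": 0, "az": 0, "jaw": 0}
    - {"dx": 0, "dy": 0, "dz": -0.2, "ax": 0, "ay": 0, "az": 0, "jaw": 0}
    - {"dx": 0, "dy": 0, "dz": -0.5, "ax": 0, "ay": 0, "az": 0, "jaw": 0}

```text
t: 7.92
ee_pos: [491.9, 51.7, 157.9]
ee_rot: [179.7, 45.1, -94.8]
wrist_force: [1.4, -0.0, -0.3]
opening: 0.497
```

```bash
cat >> h.py <<'E'
# regrasp: coaxial, grasp point u mm below the upper end; upper end at M+88*AX
RG=fr_xz((np.array([0,0,1.])-bx)/2**.5,-AX)
def reg(u,M=M): return M+(88-u-GO)*AX
E
python3 - <<'E'
from h import *
import cv2,ov
f={n:bot.grab_frame(n) for n in("side","top")}
ov.fr=f
S=[(M,M+88*AX,(0,0,255))]
cv2.imwrite("pics/s4.png",np.hstack([ov.draw("side",S,(300,150,390,250),4.2),ov.draw("top",S,(280,180,380,280),4.2)]))
go(reg(15)+60*AX+[0,0,60],RG)
E
```

```text
t 8.03 pos [495.2  47.8 161.8] rot [-179.4   44.9  -94.3] j [-11.  17.  -0. -45. -82.  18.] F [ 0.2  0.2 -0.1] op 0.5
d [-0.559  0.013  0.246] a [-0.011  1.997 -0.007] rows 8.4
```

View pics/s4.png

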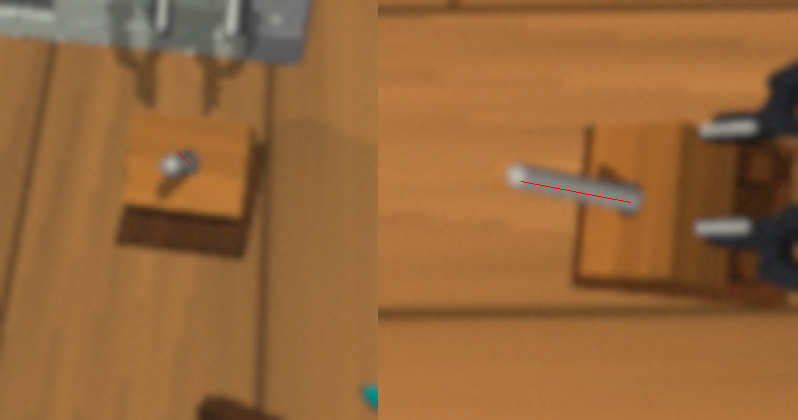

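```bash
python3 - <<'E'
from h import *
r=tri({"side":np.array([340.0,189.0]),"top":np.array([312.6,221.5])});print(r, M+81*AX)
for el in(45,41):
  a=np.radians(el);d=bx*np.cos(a)+np.array([0,0,np.sin(a)])
  print(el,proj("side",M+81*d),proj("top",M+81*d), (M+81*d).round(1))
E
```

```text
(array([505.12575075, 145.82135106, 117.85855323]), array([ 0.43838528,  0.07377578,  0.01164935, -0.34895406])) [499.79379565 138.09908756 122.27564928]
45 [342.39055751 186.31865203] [315.92266071 223.145916  ] [499.8 138.1 122.3]
41 [342.21325108 188.21596031] [314.29707176 223.26217448] [500.1 141.9 118.1]
```

```bash
python3 - <<'E'
from h import *
import cv2
f={n:bot.grab_frame(n) for n in("side","top")}
a=cv2.resize(f["side"][174:204,325:361,::-1],None,fx=11,fy=11,interpolation=cv2.INTER_CUBIC)
b=cv2.resize(f["top"][208:238,300:345,::-1],None,fx=8.25*11/8.25,fy=11,interpolation=cv2.INTER_CUBIC)
def mk(im,n,P,o):
    p=(proj(n,P)+.5-o)*11; cv2.circle(im,tuple(int(v) for v in p),3,(0,0,255),-1)
for P in(M+81*AX,M):
    mk(a,"side",P,np.array([325,174]));mk(b,"top",P,np.array([300,208]))
print(a.shape,b.shape)
cv2.imwrite("pics/z.png",np.hstack([a[:330,:300],b[:330]]))
for n in("side","top"):
  for d in bot.regions_of(n,"pin"):
    ys,xs=np.nonzero(d["mask"]);print(n,round(d["confidence"],2),d["extent"],xs.min(),xs.max(),ys[xs==xs.min()].mean())
E
```

```text
(330, 396, 3) (330, 495, 3)
side 0.64 [401.2, 255.8, 30.3, 27.1] 387 420 244.0
top 0.54 [252.7, 301.9, 34.7, 39.9] 238 273 318.5
top 0.46 [327.3, 223.9, 32.4, 12.9] 311 341 221.5
```

View pics/z.png

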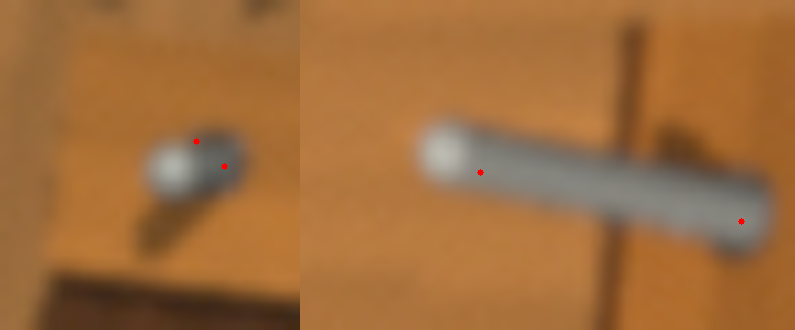

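```bash
cat >> h.py <<'E'
e,y=np.radians(41),np.radians(84)
hx=np.array([np.cos(y),np.sin(y),0]);D=hx*np.cos(e)+np.array([0,0,np.sin(e)])
RG=fr_xz(np.array([0,0,np.cos(e)])-hx*np.sin(e),-D)
PC=np.array([503.5,143.5,117.5])
def reg(u): return PC+7*D-(u+GO)*D
E
python3 - <<'E'
from h import *
go([500,150,250],down(-95))
print(reg(18),RG.as_euler("xyz",degrees=True))
E
```

```text
t 8.22 pos [492.4  52.4 157.4] rot [179.8  45.1 -94.8] j [-11.  18.  -1. -45. -82.  18.] F [ 0.2 -1.  -0.6] op 0.501
d [-0.673  0.003  0.02 ] a [0.006 1.003 0.006] rows 4.2
[501.15700761 121.2079165   98.01504684] [-180.  -49.  -96.]
```

Emit:
drive_tool:
  motion:
    - {"dx": -0.13, "dy": 0, "dz": -0.13, "ax": 0, "ay": 0.2, "az": 0, "jaw": 0}
    - {"dx": -0.3, "dy": 0, "dz": -0.1, "ax": 0, "ay": 0.4, "az": 0, "jaw": 0}
    - {"dx": -0.5, "dy": 0, "dz": -0.05, "ax": 0, "ay": 0.65, "az": 0, "jaw": 0}
    - {"dx": -0.673, "dy": 0.003, "dz": 0.02, "ax": 0, "ay": 0.88, "az": 0, "jaw": 0}
    - {"dx": -0.673, "dy": 0.003, "dz": 0.02, "ax": 0, "ay": 1, "az": 0, "jaw": 0}

```text
t: 8.85
ee_pos: [499.2, 154.9, 250.1]
ee_rot: [180.0, -0.1, -94.2]
wrist_force: [-0.6, -1.0, -1.3]
opening: 0.499
```

```bash
python3 - <<'E'
from h import *
go(reg(18)+100*D,RG)
E
```

```text
t 8.85 pos [499.2 154.9 250.1] rot [ 1.80e+02 -1.00e-01 -9.42e+01] j [ 34.  11.   5.   0. -83. -39.] F [-0.6 -1.  -1.3] op 0.499
d [-0.21  -0.034  0.432] a [-0.016  1.088  0.038] rows 4.6
```

Emit:
drive_tool:
  motion:
    - {"dx": -0.21, "dy": -0.034, "dz": 0, "ax": 0, "ay": 0.22, "az": 0, "jaw": 0}
    - {"dx": -0.21, "dy": -0.034, "dz": 0.1, "ax": 0, "ay": 0.45, "az": 0.01, "jaw": 0}
    - {"dx": -0.21, "dy": -0.034, "dz": 0.2, "ax": 0, "ay": 0.68, "az": 0.02, "jaw": 0}
    - {"dx": -0.21, "dy": -0.034, "dz": 0.3, "ax": -0.01, "ay": 0.9, "az": 0.03, "jaw": 0}
    - {"dx": -0.21, "dy": -0.034, "dz": 0.35, "ax": -0.016, "ay": 1, "az": 0.038, "jaw": 0}

```text
t: 9.48
ee_pos: [507.3, 197.3, 176.0]
ee_rot: [179.5, -45.6, -95.4]
wrist_force: [1.0, -0.4, 0.6]
opening: 0.504
```

```bash
python3 - <<'E'
from h import *
go(reg(18)+60*D,RG)
E
```

```text
t 9.47 pos [507.3 197.3 176. ] rot [179.5 -45.6 -95.4] j [  52.   36.    8.   23. -102.  -61.] F [ 1.  -0.4  0.6] op 0.504
d [-0.03  -0.01   0.246] a [0.002 0.075 0.009] rows 0.8
```

Emit:
drive_tool:
  motion:
    - {"dx": -0.03, "dy": -0.01, "dz": 0.12, "ax": 0, "ay": 0.075, "az": 0.009, "jaw": 0}
    - {"dx": -0.03, "dy": -0.01, "dz": 0.246, "ax": 0, "ay": 0.075, "az": 0.009, "jaw": 0}
    - {"dx": -0.03, "dy": -0.01, "dz": 0.246, "ax": 0, "ay": 0.075, "az": 0.009, "jaw": 0}
    - {"dx": -0.03, "dy": -0.01, "dz": 0.246, "ax": 0, "ay": 0.075, "az": 0.009, "jaw": 0}

```text
t: 9.98
ee_pos: [506.1, 167.1, 137.6]
ee_rot: [179.9, -49.0, -96.0]
wrist_force: [-0.3, -0.3, 0.6]
opening: 0.501
```

```bash
python3 - <<'E'
from h import *
import cv2
f={n:bot.grab_frame(n) for n in("side","top")}
cv2.imwrite("pics/s5.png",np.hstack([cv2.resize(f["side"][150:250,300:390,::-1],None,fx=4.2,fy=4.2),cv2.resize(f["top"][180:280,260:360,::-1],None,fx=4.2,fy=4.2)]))
go(reg(18),RG)
E
```

```text
t 10.07 pos [506.3 167.2 137.9] rot [-180.   -48.9  -96. ] j [ 51.  37.   1.  24. -97. -64.] F [ 0.6 -0.  -0.5] op 0.499
d [0.002 0.001 0.306] a [ 0.001  0.002 -0.001] rows 1.0
```

View pics/s5.png

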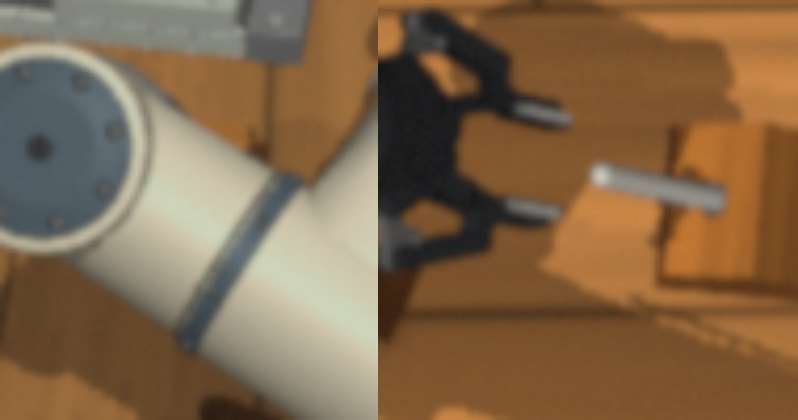

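Emit:
drive_tool:
  motion:
    - {"dx": 0, "dy": 0, "dz": 0.1, "ax": 0, "ay": 0, "az": 0, "jaw": 0}
    - {"dx": 0, "dy": 0, "dz": 0.2, "ax": 0, "ay": 0, "az": 0, "jaw": 0}
    - {"dx": 0, "dy": 0, "dz": 0.306, "ax": 0, "ay": 0, "az": 0, "jaw": 0}
    - {"dx": 0, "dy": 0, "dz": 0.306, "ax": 0, "ay": 0, "az": 0, "jaw": 0}

```text
t: 10.58
ee_pos: [501.1, 120.8, 97.8]
ee_rot: [179.9, -48.9, -96.0]
wrist_force: [-0.4, 0.9, 0.2]
opening: 0.499
```

Emit:
drive_tool:
  motion:
    - {"dx": 0, "dy": 0, "dz": 0, "ax": 0, "ay": 0, "az": 0, "jaw": -1}
    - {"dx": 0, "dy": 0, "dz": 0, "ax": 0, "ay": 0, "az": 0, "jaw": -1}
    - {"dx": 0, "dy": 0, "dz": 0, "ax": 0, "ay": 0, "az": 0, "jaw": -1}
    - {"dx": 0, "dy": 0, "dz": 0, "ax": 0, "ay": 0, "az": 0, "jaw": -1}

```text
t: 11.08
ee_pos: [501.7, 121.7, 98.3]
ee_rot: [-179.9, -48.9, -96.1]
wrist_force: [-0.4, 4.6, 4.0]
opening: 0.147
```

```bash
python3 - <<'E'
from h import *
import cv2
f={n:bot.grab_frame(n) for n in("side","top")}
cv2.imwrite("pics/s6.png",np.hstack([cv2.resize(f["side"][150:250,300:390,::-1],None,fx=4.2,fy=4.2),cv2.resize(f["top"][180:280,260:360,::-1],None,fx=4.2,fy=4.2)]))
go(reg(18)+[0,0,100],down(-95.5))
E
```

```text
t 11.18 pos [501.6 121.6  98.3] rot [-179.9  -48.9  -96.1] j [ 49.  37.  -7.  26. -89. -65.] F [-1.1  5.6  4.5] op 0.142
d [ 0.377  0.002 -0.326] a [ 0.004 -1.086 -0.011] rows 4.6
```

View pics/s6.png

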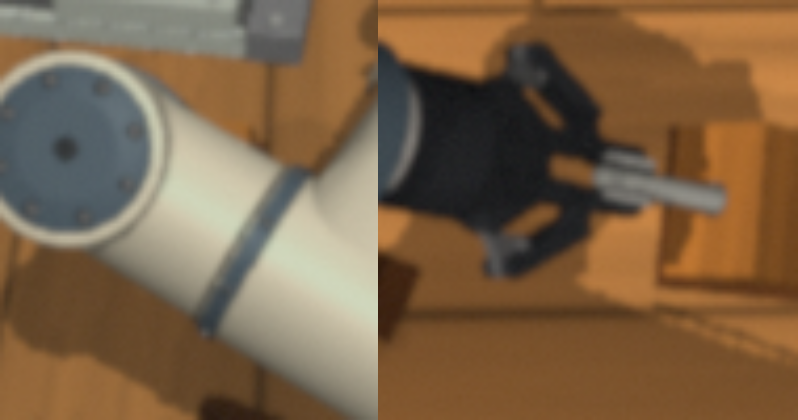

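Emit:
drive_tool:
  motion:
    - {"dx": 0.007, "dy": 0, "dz": -0.1, "ax": 0, "ay": 0, "az": 0, "jaw": -1}
    - {"dx": 0.014, "dy": 0, "dz": -0.2, "ax": 0, "ay": 0, "az": 0, "jaw": -1}
    - {"dx": 0.021, "dy": 0, "dz": -0.3, "ax": 0, "ay": 0, "az": 0, "jaw": -1}
    - {"dx": 0.07, "dy": 0, "dz": -0.5, "ax": 0, "ay": 0, "az": 0, "jaw": -1}
  force: 80

```text
t: 11.68
ee_pos: [507.5, 186.7, 173.6]
ee_rot: [179.7, -49.1, -95.9]
wrist_force: [-0.2, 1.0, -1.4]
opening: 0.138
```

```bash
python3 - <<'E'
from h import *
go([520,60,240],down(-95.5))
E
```

```text
t 11.68 pos [507.5 186.7 173.6] rot [179.7 -49.1 -95.9] j [  52.   37.    7.   24. -102.  -62.] F [-0.2  1.  -1.4] op 0.138
d [ 0.66  -0.128  0.253] a [ 0.009 -1.09  -0.011] rows 4.6
```

Emit:
drive_tool:
  motion:
    - {"dx": 0.2, "dy": -0.03, "dz": 0, "ax": 0, "ay": -0.22, "az": 0, "jaw": -1}
    - {"dx": 0.35, "dy": -0.06, "dz": 0.05, "ax": 0, "ay": -0.45, "az": 0, "jaw": -1}
    - {"dx": 0.5, "dy": -0.09, "dz": 0.15, "ax": 0, "ay": -0.68, "az": 0, "jaw": -1}
    - {"dx": 0.66, "dy": -0.128, "dz": 0.253, "ax": 0, "ay": -0.9, "az": 0, "jaw": -1}
    - {"dx": 0.66, "dy": -0.128, "dz": 0.253, "ax": 0.009, "ay": -1, "az": -0.011, "jaw": -1}

```text
t: 12.3
ee_pos: [519.9, 56.9, 242.2]
ee_rot: [-179.8, -3.7, -95.8]
wrist_force: [0.1, 0.8, -1.3]
opening: 0.142
```

```bash
python3 - <<'E'
from h import *
go([542,-186.5,215],down(-95.5))
E
```

```text
t 12.3 pos [519.9  56.9 242.2] rot [-179.8   -3.7  -95.8] j [ 26.  12.   3.   3. -83. -32.] F [ 0.1  0.8 -1.3] op 0.142
d [ 1.188 -0.232  0.215] a [-0.004 -0.083 -0.006] rows 3.9
```

Emit:
drive_tool:
  motion:
    - {"dx": 0.25, "dy": -0.06, "dz": 0.02, "ax": 0, "ay": -0.083, "az": -0.006, "jaw": -1}
    - {"dx": 0.5, "dy": -0.12, "dz": 0.04, "ax": 0, "ay": -0.083, "az": -0.006, "jaw": -1}
    - {"dx": 0.75, "dy": -0.18, "dz": 0.07, "ax": 0, "ay": -0.083, "az": -0.006, "jaw": -1}
    - {"dx": 0.95, "dy": -0.232, "dz": 0.08, "ax": 0, "ay": -0.083, "az": -0.006, "jaw": -1}
    - {"dx": 0.95, "dy": -0.232, "dz": 0.08, "ax": 0, "ay": -0.083, "az": -0.006, "jaw": -1}

```text
t: 12.92
ee_pos: [546.1, -140.0, 237.3]
ee_rot: [-180.0, 0.0, -95.7]
wrist_force: [0.1, 0.1, -1.0]
opening: 0.137
```

```bash
python3 - <<'E'
from h import *
import cv2,ov
f={n:bot.grab_frame(n) for n in("side","top")};ov.fr=f
go([542,-186.5,165],down(-95.5))
p=bot.read_state()["ee_pos"];S=[(p,p-[0,0,93],(0,0,255))]
cv2.imwrite("pics/s7.png",np.hstack([ov.draw("side",S,(295,100,395,190),5)[:450],cv2.resize(f["side"][100:190,320:375,::-1],None,fx=5,fy=5,interpolation=cv2.INTER_CUBIC)]))
cv2.imwrite("pics/t7.png",ov.draw("top",S,(370,150,490,270),4.5))
E
```

```text
t 13.03 pos [ 546.3 -137.6  237.8] rot [-179.9    0.   -95.6] j [  2.  16.   9.  -0. -83.  -7.] F [-0.1 -0.6 -1.5] op 0.136
d [ 0.245 -0.002  0.364] a [-0.001  0.001 -0.001] rows 1.4
```

View pics/s7.png

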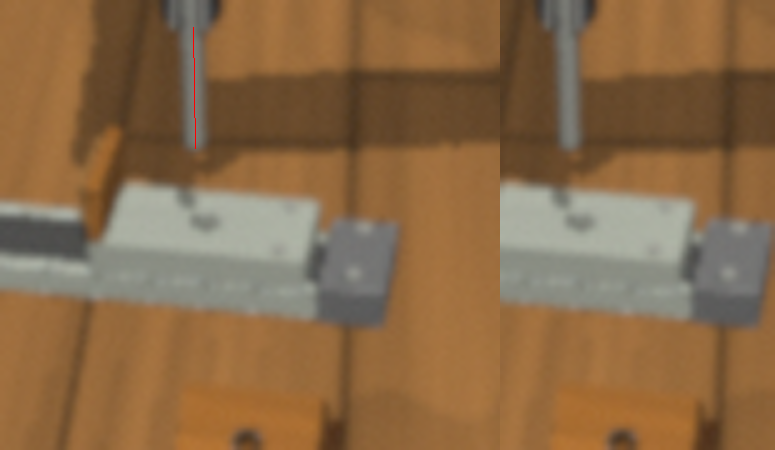

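View pics/t7.png

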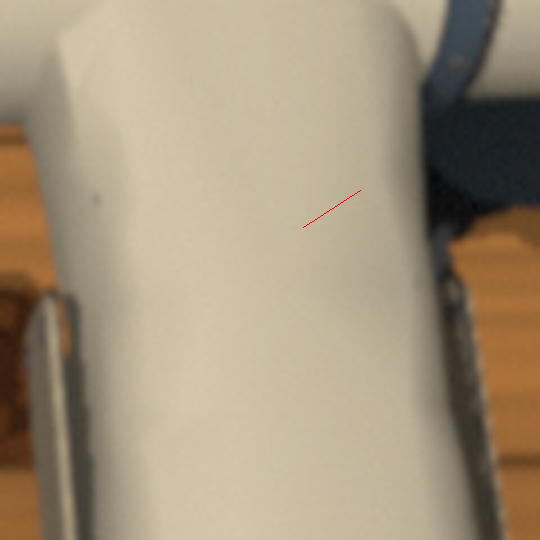

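Emit:
drive_tool:
  motion:
    - {"dx": 0.12, "dy": -0.002, "dz": 0.1, "ax": 0, "ay": 0, "az": 0, "jaw": -1}
    - {"dx": 0.245, "dy": -0.003, "dz": 0.25, "ax": 0, "ay": 0, "az": 0, "jaw": -1}
    - {"dx": 0.245, "dy": -0.003, "dz": 0.4, "ax": 0, "ay": 0, "az": 0, "jaw": -1}
    - {"dx": 0.245, "dy": -0.003, "dz": 0.42, "ax": 0, "ay": 0, "az": 0, "jaw": -1}
    - {"dx": 0.245, "dy": -0.003, "dz": 0.42, "ax": 0, "ay": 0, "az": 0, "jaw": -1}

```text
t: 13.65
ee_pos: [542.7, -185.8, 154.7]
ee_rot: [-179.9, 0.0, -95.5]
wrist_force: [0.1, -0.0, -0.7]
opening: 0.131
```

```bash
python3 - <<'E'
from h import *
import cv2,ov
f={n:bot.grab_frame(n) for n in("side","top")};ov.fr=f
go([542.5,-186.5,140],down(-95.5))
p=bot.read_state()["ee_pos"];S=[(p,p-[0,0,93],(0,0,255))]
cv2.imwrite("pics/s8.png",np.hstack([ov.draw("side",S,(310,90,365,160),7),cv2.resize(f["side"][90:160,310:365,::-1],None,fx=7,fy=7,interpolation=cv2.INTER_CUBIC)]))
E
```

```text
t 13.75 pos [ 543.3 -186.   155.4] rot [-179.8    0.   -95.5] j [ -3.  19.   1.  -0. -72.  -2.] F [-0.7  1.3 -0.5] op 0.136
d [0.003 0.004 0.077] a [-0.005  0.     0.   ] rows 0.2
```

View pics/s8.png

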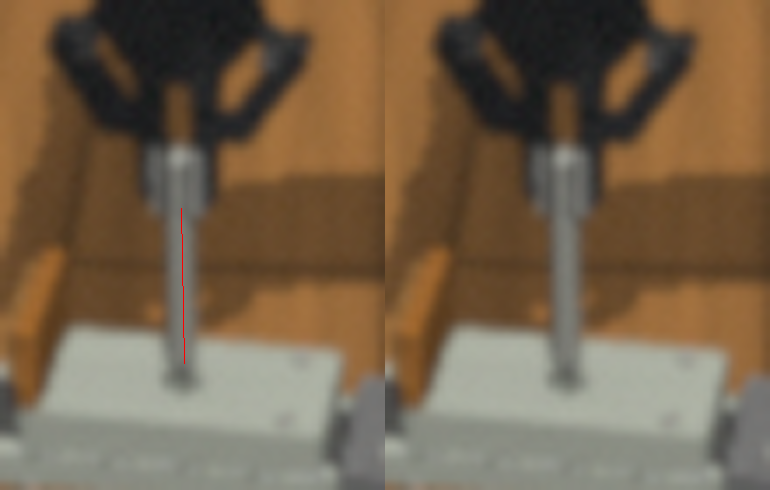

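Emit:
drive_tool:
  motion:
    - {"dx": 0.003, "dy": 0.002, "dz": 0.03, "ax": 0, "ay": 0, "az": 0, "jaw": -1}
    - {"dx": 0.003, "dy": 0.002, "dz": 0.06, "ax": 0, "ay": 0, "az": 0, "jaw": -1}
    - {"dx": 0.003, "dy": 0.002, "dz": 0.085, "ax": 0, "ay": 0, "az": 0, "jaw": -1}
    - {"dx": 0.003, "dy": 0.002, "dz": 0.11, "ax": 0, "ay": 0, "az": 0, "jaw": -1}
    - {"dx": 0.003, "dy": 0.002, "dz": 0.11, "ax": 0, "ay": 0, "az": 0, "jaw": -1}

```text
t: 14.38
ee_pos: [542.5, -186.6, 132.8]
ee_rot: [-179.8, 0.0, -95.5]
wrist_force: [0.4, -0.2, -2.5]
opening: 0.138
```

Emit:
drive_tool:
  motion:
    - {"dx": 0, "dy": 0, "dz": 0.03, "ax": 0, "ay": 0, "az": 0, "jaw": -1}
    - {"dx": 0, "dy": 0, "dz": 0.06, "ax": 0, "ay": 0, "az": 0, "jaw": -1}
    - {"dx": 0, "dy": 0, "dz": 0.075, "ax": 0, "ay": 0, "az": 0, "jaw": -1}
    - {"dx": 0, "dy": 0, "dz": 0.075, "ax": 0, "ay": 0, "az": 0, "jaw": -1}

```text
t: 14.88
ee_pos: [542.5, -186.6, 117.6]
ee_rot: [-179.9, 0.0, -95.5]
wrist_force: [-0.1, 0.2, 0.2]
opening: 0.134
```

Emit:
drive_tool:
  motion:
    - {"dx": 0, "dy": 0, "dz": 0.01, "ax": 0, "ay": 0, "az": 0, "jaw": -1}
    - {"dx": 0, "dy": 0, "dz": 0.015, "ax": 0, "ay": 0, "az": 0, "jaw": -1}
    - {"dx": 0, "dy": 0, "dz": 0.015, "ax": 0, "ay": 0, "az": 0, "jaw": -1}

```text
t: 15.25
ee_pos: [543.1, -187.0, 116.6]
ee_rot: [-179.7, -0.0, -95.5]
wrist_force: [-2.3, 0.7, 6.9]
opening: 0.14
```

Emit:
drive_tool:
  motion:
    - {"dx": 0, "dy": -0.015, "dz": 0.005, "ax": 0, "ay": 0, "az": 0, "jaw": -1}
    - {"dx": 0, "dy": -0.03, "dz": 0.005, "ax": 0, "ay": 0, "az": 0, "jaw": -1}
    - {"dx": 0, "dy": -0.045, "dz": 0.005, "ax": 0, "ay": 0, "az": 0, "jaw": -1}
    - {"dx": 0, "dy": -0.06, "dz": 0.005, "ax": 0, "ay": 0, "az": 0, "jaw": -1}
    - {"dx": 0, "dy": -0.07, "dz": 0.005, "ax": 0, "ay": 0, "az": 0, "jaw": -1}

```text
t: 15.88
ee_pos: [552.8, -188.6, 116.4]
ee_rot: [179.8, -0.1, -95.5]
wrist_force: [-11.4, 3.1, 14.0]
opening: 0.14
```

Emit:
drive_tool:
  motion:
    - {"dx": 0, "dy": 0, "dz": -0.003, "ax": 0, "ay": 0, "az": 0, "jaw": -1}
    - {"dx": 0, "dy": 0, "dz": -0.003, "ax": 0, "ay": 0, "az": 0, "jaw": -1}

```text
t: 16.12
ee_pos: [552.7, -188.6, 117.1]
ee_rot: [179.8, -0.1, -95.5]
wrist_force: [-1.1, 1.3, 0.3]
opening: 0.14
```

```bash
python3 - <<'E'
from h import *
import cv2,ov
f={n:bot.grab_frame(n) for n in("side","top")};ov.fr=f
go([542.5,-186.5,140],down(-95.5))
cv2.imwrite("pics/s9.png",np.hstack([cv2.resize(f["side"][90:160,310:365,::-1],None,fx=7,fy=7,interpolation=cv2.INTER_CUBIC),cv2.resize(f["top"][110:280,410:490,::-1],None,fx=2.882,fy=2.882,interpolation=cv2.INTER_CUBIC)[:490]]))
E
```

```text
t 16.23 pos [ 552.9 -188.6  117. ] rot [ 1.798e+02 -1.000e-01 -9.550e+01] j [ -3.  22.  -1.   0. -68.  -2.] F [-1.5  0.2  0. ] op 0.14
d [-0.005  0.053 -0.115] a [ 0.005 -0.003  0.001] rows 0.4
```

View pics/s9.png

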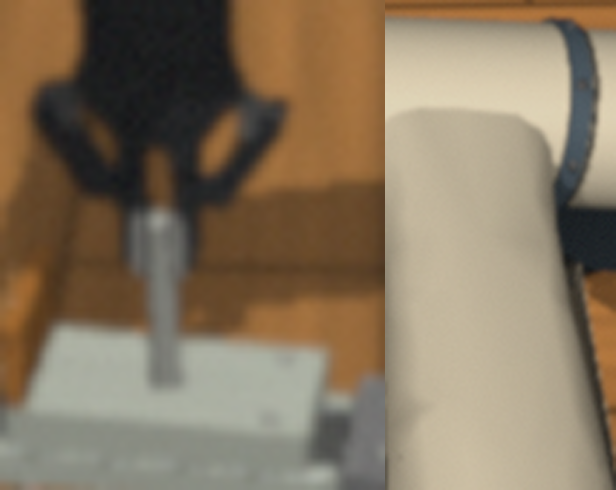

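Emit:
drive_tool:
  motion:
    - {"dx": 0, "dy": -0.01, "dz": 0.002, "ax": 0, "ay": 0, "az": 0, "jaw": -1}
    - {"dx": 0, "dy": -0.02, "dz": 0.002, "ax": 0, "ay": 0, "az": 0, "jaw": -1}
    - {"dx": 0, "dy": -0.03, "dz": 0.002, "ax": 0, "ay": 0, "az": 0, "jaw": -1}
    - {"dx": 0, "dy": -0.035, "dz": 0.002, "ax": 0, "ay": 0, "az": 0, "jaw": -1}
    - {"dx": 0, "dy": -0.04, "dz": 0.002, "ax": 0, "ay": 0, "az": 0, "jaw": -1}

```text
t: 16.85
ee_pos: [560.6, -189.5, 116.7]
ee_rot: [179.7, -0.1, -95.5]
wrist_force: [-5.3, 1.3, 4.8]
opening: 0.142
```

Emit:
drive_tool:
  motion:
    - {"dx": 0, "dy": -0.006, "dz": 0.003, "ax": 0, "ay": 0, "az": 0, "jaw": -1}
    - {"dx": 0, "dy": -0.012, "dz": 0.003, "ax": 0, "ay": 0, "az": 0, "jaw": -1}
    - {"dx": 0, "dy": -0.018, "dz": 0.003, "ax": 0, "ay": 0, "az": 0, "jaw": -1}
    - {"dx": 0, "dy": -0.024, "dz": 0.003, "ax": 0, "ay": 0, "az": 0, "jaw": -1}
    - {"dx": 0, "dy": -0.03, "dz": 0.003, "ax": 0, "ay": 0, "az": 0, "jaw": -1}

```text
t: 17.48
ee_pos: [564.8, -190.2, 116.5]
ee_rot: [179.5, -0.2, -95.5]
wrist_force: [-8.7, 2.2, 11.1]
opening: 0.138
```

Emit:
drive_tool:
  motion:
    - {"dx": 0, "dy": -0.006, "dz": 0.003, "ax": 0, "ay": 0, "az": 0, "jaw": -1}
    - {"dx": 0, "dy": -0.012, "dz": 0.003, "ax": 0, "ay": 0, "az": 0, "jaw": -1}
    - {"dx": 0, "dy": -0.018, "dz": 0.003, "ax": 0, "ay": 0, "az": 0, "jaw": -1}
    - {"dx": 0, "dy": -0.024, "dz": 0.003, "ax": 0, "ay": 0, "az": 0, "jaw": -1}
    - {"dx": 0, "dy": -0.03, "dz": 0.003, "ax": 0, "ay": 0, "az": 0, "jaw": -1}

```text
t: 18.1
ee_pos: [569.0, -190.8, 116.5]
ee_rot: [179.3, -0.2, -95.5]
wrist_force: [-10.0, 2.2, 10.7]
opening: 0.133
```

Emit:
drive_tool:
  motion:
    - {"dx": 0, "dy": -0.004, "dz": 0, "ax": 0.016, "ay": 0.004, "az": 0, "jaw": -1}
    - {"dx": 0, "dy": -0.01, "dz": 0, "ax": 0.016, "ay": 0.004, "az": 0, "jaw": -1}
    - {"dx": 0, "dy": -0.016, "dz": 0, "ax": 0.016, "ay": 0.004, "az": 0, "jaw": -1}
    - {"dx": 0, "dy": -0.022, "dz": 0, "ax": 0.016, "ay": 0.004, "az": 0, "jaw": -1}
    - {"dx": 0, "dy": -0.028, "dz": 0, "ax": 0.016, "ay": 0.004, "az": 0, "jaw": -1}

```text
t: 18.73
ee_pos: [573.4, -191.2, 116.6]
ee_rot: [179.9, -0.4, -95.5]
wrist_force: [-8.4, 2.3, 9.0]
opening: 0.138
```

Emit:
drive_tool:
  motion:
    - {"dx": 0, "dy": -0.004, "dz": -0.002, "ax": 0.005, "ay": 0.004, "az": 0, "jaw": -1}
    - {"dx": 0, "dy": -0.01, "dz": -0.002, "ax": 0.005, "ay": 0.004, "az": 0, "jaw": -1}
    - {"dx": 0, "dy": -0.016, "dz": -0.002, "ax": 0.005, "ay": 0.004, "az": 0, "jaw": -1}
    - {"dx": 0, "dy": -0.022, "dz": -0.002, "ax": 0.005, "ay": 0.004, "az": 0, "jaw": -1}
    - {"dx": 0, "dy": -0.028, "dz": -0.002, "ax": 0.005, "ay": 0.004, "az": 0, "jaw": -1}

```text
t: 19.35
ee_pos: [578.4, -191.4, 116.7]
ee_rot: [-180.0, -0.5, -95.5]
wrist_force: [-5.6, 3.2, 3.7]
opening: 0.137
```

Emit:
drive_tool:
  motion:
    - {"dx": -0.004, "dy": -0.004, "dz": 0, "ax": 0, "ay": -0.011, "az": 0, "jaw": -1}
    - {"dx": -0.004, "dy": -0.01, "dz": 0, "ax": 0, "ay": -0.011, "az": 0, "jaw": -1}
    - {"dx": -0.004, "dy": -0.016, "dz": 0, "ax": 0, "ay": -0.011, "az": 0, "jaw": -1}
    - {"dx": -0.004, "dy": -0.022, "dz": 0, "ax": 0, "ay": -0.011, "az": 0, "jaw": -1}
    - {"dx": -0.004, "dy": -0.028, "dz": 0, "ax": 0, "ay": -0.011, "az": 0, "jaw": -1}

```text
t: 19.98
ee_pos: [584.5, -191.2, 116.4]
ee_rot: [-179.9, -0.0, -95.5]
wrist_force: [-0.6, 0.6, -0.4]
opening: 0.138
```

Emit:
drive_tool:
  motion:
    - {"dx": 0, "dy": 0, "dz": 0.005, "ax": 0, "ay": 0, "az": 0, "jaw": -1}
    - {"dx": 0, "dy": 0, "dz": 0.012, "ax": 0, "ay": 0, "az": 0, "jaw": -1}

```text
t: 20.23
ee_pos: [585.0, -191.2, 114.2]
ee_rot: [-179.9, -0.0, -95.5]
wrist_force: [-0.3, 0.5, 1.0]
opening: 0.135
```

Emit:
drive_tool:
  motion:
    - {"dx": 0, "dy": 0, "dz": 0.01, "ax": 0, "ay": 0, "az": 0, "jaw": -1}
    - {"dx": 0, "dy": 0, "dz": 0.02, "ax": 0, "ay": 0, "az": 0, "jaw": -1}
    - {"dx": 0, "dy": 0, "dz": 0.03, "ax": 0, "ay": 0, "az": 0, "jaw": -1}
    - {"dx": 0, "dy": 0, "dz": 0.03, "ax": 0, "ay": 0, "az": 0, "jaw": -1}

```text
t: 20.72
ee_pos: [585.9, -191.2, 108.4]
ee_rot: [-179.8, -0.0, -95.5]
wrist_force: [3.8, -0.1, 0.2]
opening: 0.137
```

Emit:
drive_tool:
  motion:
    - {"dx": 0, "dy": 0, "dz": 0.01, "ax": 0, "ay": 0, "az": 0, "jaw": -1}
    - {"dx": 0, "dy": 0, "dz": 0.02, "ax": 0, "ay": 0, "az": 0, "jaw": -1}
    - {"dx": 0, "dy": 0, "dz": 0.03, "ax": 0, "ay": 0, "az": 0, "jaw": -1}
    - {"dx": 0, "dy": 0, "dz": 0.03, "ax": 0, "ay": 0, "az": 0, "jaw": -1}

```text
t: 21.22
ee_pos: [586.2, -191.3, 102.7]
ee_rot: [-179.7, -0.0, -95.4]
wrist_force: [1.9, -0.8, 4.2]
opening: 0.139
```

Emit:
drive_tool:
  motion:
    - {"dx": 0, "dy": 0, "dz": 0, "ax": 0, "ay": 0, "az": 0, "jaw": -0.2}
    - {"dx": 0, "dy": 0, "dz": 0, "ax": 0, "ay": 0, "az": 0, "jaw": -0.2}
    - {"dx": 0, "dy": 0, "dz": 0, "ax": 0, "ay": 0, "az": 0, "jaw": -0.2}
    - {"dx": 0, "dy": 0, "dz": -0.2, "ax": 0, "ay": 0, "az": 0, "jaw": -0.2}
    - {"dx": 0, "dy": 0, "dz": -0.5, "ax": 0, "ay": 0, "az": 0, "jaw": -0.2}

```text
t: 21.85
ee_pos: [584.1, -190.9, 201.6]
ee_rot: [179.9, -0.0, -95.5]
wrist_force: [0.5, -0.6, 0.3]
opening: 0.399
```

Emit:
drive_tool:
  motion:
    - {"dx": -0.3, "dy": 0, "dz": -0.2, "ax": 0, "ay": 0, "az": 0, "jaw": -0.2}
    - {"dx": -0.6, "dy": 0.2, "dz": -0.2, "ax": 0, "ay": 0, "az": 0, "jaw": -0.2}
    - {"dx": -0.8, "dy": 0.4, "dz": -0.2, "ax": 0, "ay": 0, "az": 0, "jaw": -0.2}
    - {"dx": -0.9, "dy": 0.6, "dz": -0.2, "ax": 0, "ay": 0, "az": 0, "jaw": -0.2}
    - {"dx": -0.9, "dy": 0.6, "dz": -0.2, "ax": 0, "ay": 0, "az": 0, "jaw": -0.2}

```text
t: 22.48
ee_pos: [479.4, 1.3, 242.3]
ee_rot: [180.0, 0.0, -95.2]
wrist_force: [1.1, 0.4, 0.4]
opening: 0.399
```

```bash
python3 - <<'E'
from h import *
import cv2,ov
f={n:bot.grab_frame(n) for n in("side","top")};ov.fr=f
print(bot.read_state()["ee_pos"],bot.read_state()["t"])
p=np.array([586.2,-191.3,0]);S=[(p+[0,0,50],p+[0,0,138],(0,0,255))]
a=ov.draw("side",S,(270,90,380,175),5);cv2.imwrite("pics/s10.png",a)
cv2.imwrite("pics/s10b.png",np.hstack([cv2.resize(f["side"][90:175,285:345,::-1],None,fx=6,fy=6,interpolation=cv2.INTER_CUBIC),cv2.resize(f["top"][110:195,410:480,::-1],None,fx=6,fy=6,interpolation=cv2.INTER_CUBIC)]))
cv2.imwrite("pics/t10.png",f["top"][:,:,::-1])
E
```

```text
[ 4.81595540e+02 -2.00323521e-02  2.41997358e+02] 22.575
```

View pics/s10.png

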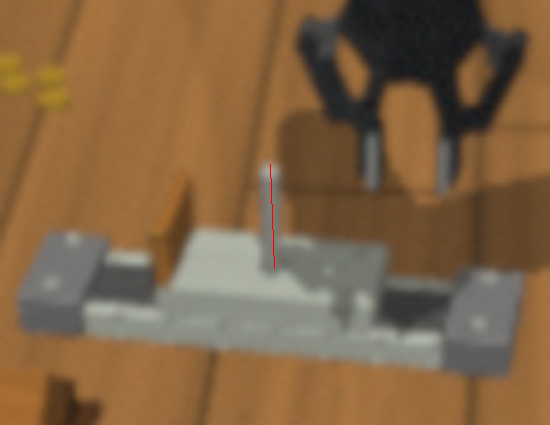

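View pics/s10b.png

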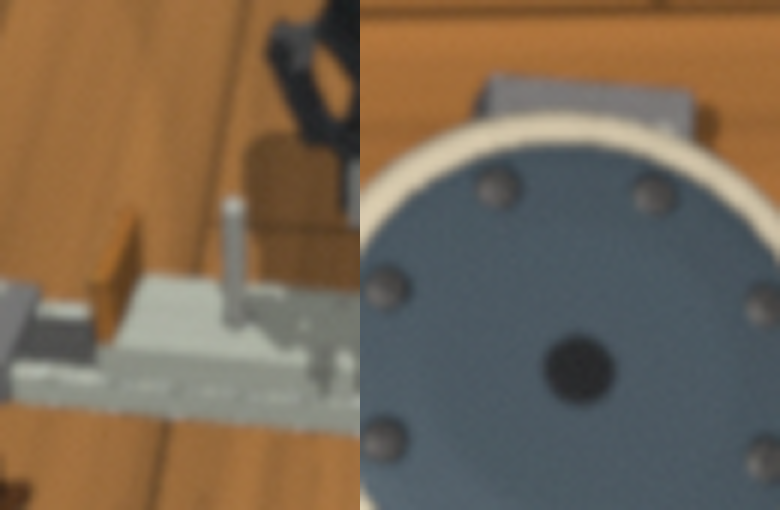

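View pics/t10.png

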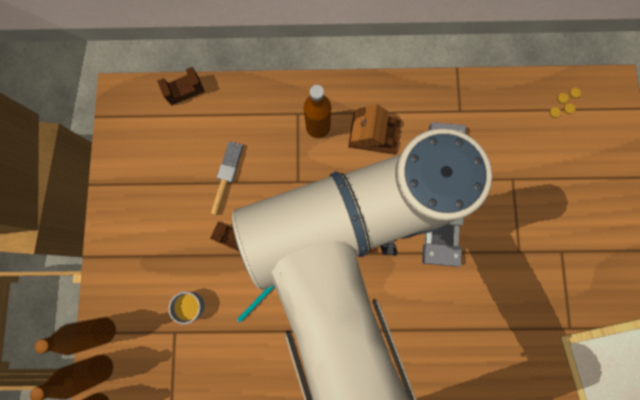

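```bash
python3 -c "
from bench import bot
print(bot.sign_off())"
```

```text
the job is handed in; nothing more can be done
None
```

The pin is locked in the blind hole, standing upright and released, and I handed the job in at about 22.6 s of the 72 s allowed.

I took the steel pin from its rest and stood it in the slanted hole of the nearer block. I let go, gripped it again along its upper end and put it down through the stop's hole onto the plate. I then slid the stop about 43 mm with side force up to about 11 N. At that point the pin gave way downward and sank 14 mm to the hole's bottom.

**Last checks:**
- **Depth:** the tool height fell from about 117 mm with the tip on the plate to 102.7 mm at the bottom, with about 4 N of contact force.
- **Side picture:** the pin's upper end lies within about half a pixel of where a height of 138 mm should appear. On the plate it would show several pixels higher.
- **Bystanders:** the bottle, brush and cap tin are at the same places in the top picture as at the start, and the gripper is clear of everything.

**What went less smoothly:** while sliding, the pin pressed down with up to about 14 N and the tool tilted up to 0.7 degrees. I eased the press and corrected the tilt before the drop. In the slanted hole the pin also sagged about 4 degrees, which I allowed for when gripping it again. The top camera could not see the locked pin because the arm hid it, so the final view comes from the side camera only.

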